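# Stand the red stone egg up on the brass display ring

### The arm

A 6-joint arm with a two-finger parallel gripper is mounted at the origin on the work surface. World frame = base frame: x ahead of the robot, y to its left, z up, the work surface at z = 0. Lengths are in m, angles in rad, forces in N, time in s.
With the tool pointing down it reaches from about 0.425 to 0.925 m from the base axis. Payload 12.5 kg.
Tool frame: the origin (TCP) lies at the very end of the fingers, on their centre line; the grasp point (between the pads) lies behind it (ctrl.tcp_to_grasp is the z of the grasp point in the tool frame, in m); z points along the fingers, x is the direction in which the jaws open and shut, and the axes are right-handed (so a half turn about z gives the same grasp; the last joint's range is limited). The gripper opens to 85 mm and grips with 20 to 120 N. Pads are 22 mm wide; open, the fingers measure 114 mm over their backs; the gripper's body (76 mm by 85 mm) begins 54 mm behind the grasp point. The pads swing forward as they close: fully open they stand 13 mm farther back than shut.
Start: joints at [1.004, 0.491, 1.559, -0, 1.092, -0.106], TCP at [0.278, 0.56, 0.231] pointing down, gripper open.
Joint ranges: [-3.1, 3.1], [-0.84, 2.19], [0.05, 2.79], [-1.13, 4.28], [0.06, 2.93], [-2.69, 2.69]. Speed limits (rad/s): [2.22, 2.22, 2.79, 3.14, 3.14, 3.14].

### API

Orientations are given as a unit quaternion [x, y, z, w].
In Python, from rig import ctrl gives the robot as it stands. The module is installed in compiled form; this text tells all that it offers.
- The arm moves only by the shell command python3 -m pendant 'ROWS'. ROWS is JSON, a list of rows, each an object with "xyz": the shift along the tool's x, y, z in mm, a list of three; "angular": the turn, a rotation vector about the tool's x, y, z in rad, a list of three; "grip": the gripper command: -1 is shut, 1 is fully open, values between are in proportion. A call has 1 to 10 rows; each row is the pose to reach, as a shift and turn from the pose commanded when the call began, along the tool's axes at that moment; what a row does not reach only later rows make up. A row lasts 1/12 s, in which the tool goes at most 41.7 mm and 7.16 degrees, less where a joint would pass 70% of its speed; a pose out of reach is approached as far as the arm can. A call with a gripper value outside its range is refused whole. The fingers move at their own pace and stop on an object; the grip force is fixed at half the most. Time passes only in rows, so rows that repeat a pose let the fingers close. It gives the time, the measured TCP pose, the force and the opening at its end, in the units of the state.
- ctrl.get_obs(): the state, without advancing time (a new reading comes with each control period).
- ctrl.read_camera(name): name is "side" or "top" or "wrist"; returns the picture (420x560x3 uint8, blue, green, red); there is no depth.
- ctrl.calibration(name): a dict with "vertical_fov" (degrees; the focal length in pixels is half the picture's height over the tangent of half this angle, whatever the lens; pixels are square), "cx", "cy" (the principal point, pixels), "R" (3x3) and "t" (3): a world point X has camera coordinates R X + t; the wrist camera has in their place "hand_eye" (4x4, takes a point from camera to tool coordinates, whose origin is the TCP and whose axes are the tool frame's). Camera axes: x right, y down, z forward; pixel columns grow to the right and rows downward; lengths in m; the calibration is good to about 2 mm. A picture is of the moment at which its call begins: read the wrist's pose just before it. calibration takes no time and is no camera call.
- ctrl.hand_in(): hands the job in, once; it reports no verdict.
Trained networks look in the newest picture that a camera, given by its name, has taken for a name from the list of things; names that differ only in an ending like _2 or _b are one class to them, and where a whole thing is asked for, a point or a joint stands for the part that bears it (a point fixed in the world has none). Each returns a list of dicts, best first, with "p" (0 to 1); they miss things now and then, are a little off and sometimes report something else, mostly with a low value. They report only what shows in the picture. A call takes as long as a camera call. They do not tell look-alikes from the thing itself.
- ctrl.masks_of(camera, thing): "region" (420x560 bool, what is visible of it) and "centre" ([column, row] in pixels, amid what is visible of it).
The state is a dict: "time_s": time; "joints": joint angles; "joint_velocities": joint speeds; "joint_torque": joint torques, N m; "tcp_pos": TCP position; "eef_rot": TCP orientation; "force": force on the tool from outside, world axes, zero at the start; "wrist_torque": the same for the moment, N m; "grip_width": finger opening in m.
Only numpy, scipy, OpenCV 4.12 (cv2) and the standard library are available. Lean on these libraries where they do the work, as an engineer would, in place of code of your own. Each camera call takes 0.05 s, during which the arm holds its last target.

### The job

Take the polished red stone egg out of the sloping rack, where it leans, and stand it upright, blunt end down and pointed end up, in the ring of the brass-ringed display stand (not the dark-ringed one). Set it down into the ring rather than dropping it, let go, and leave the green and the cream eggs where they lean in the rack.

Things in the scene. Friction and masses are not known exactly. Their poses are not given: they have to be found in the camera images.
- egg_red: Polished red stone egg to be moved, 240 g, 70 mm long, 50 mm across. Origin: tip of the blunt end; z axis: along the egg to the pointed end. Half a ball of 25 mm radius up to z 25 mm, then tapering (49 mm across at z 34, 42 at z 50). At first it sits blunt end down in a cup of a fixed rack, pointed end leaning 20 degrees from vertical, roughly towards the robot. All above z 6 mm is free to grip.
- egg_green: Dark green stone egg, same size, shape and axes, leaning alike in another cup; not to be moved. The rack is a sloping board with a level row of three ring cups (44 mm across), 100 mm apart; the eggs lean at right angles to the row. Which egg sits in which cup varies.
- egg_cream: Pale cream stone egg, same size, shape and axes, leaning alike in the third cup of the rack; not to be moved.
- brass_ring_top (a point): Centre of the upper rim of the brass ring the egg is to stand in; z up. Ring 44 mm across outside, 32 inside, 20 tall, open on top, on a fixed round wooden foot 80 mm across, 12 mm thick; rim 32 mm above the table. A seated egg's blunt tip is 6 mm below the rim, touching nothing. A like stand with a dark steel ring, also empty, is not the one.
There are look-alikes about, which are no part of the job. What is meant by the egg_red is not blue, and is the larger of those in its own colour. What is shaped like the part that bears brass_ring_top but pink or purple is not meant.

How it is judged:
At the end, for the whole second after the job is handed in: The red egg rests, released, in the brass ring: blunt tip within 12 mm of the ring's axis and 0 to 14 mm below its rim, within 15 degrees of upright, pointed end up, at rest (under 0.02 m/s, 0.3 rad/s); the green and cream eggs are within 20 mm of where they started (horizontal distance between egg_red and brass_ring_top below 0.012 m and z of egg_red in the frame of brass_ring_top between -0.014 and 0 m and angle between egg_red's own z axis and vertical below 0.26 rad and linear speed of egg_red below 0.02 m/s and angular speed of egg_red below 0.3 rad/s and distance of each of egg_green, egg_cream from where it was at the start of the episode below 0.02 m); the robot touches nothing.
It fails at once if the red egg is let go of high up: out of the fingers with its blunt tip more than 75 mm above the table (over 4 cm above its seat) (height (world z) of egg_red above 0.075 m and contact force between egg_red and the fingers below 0.01 N).
It fails at once if the green or the cream egg is moved more than 30 mm (distance of any of egg_green, egg_cream from where it was at the start of the episode above 0.03 m).
It also fails if it takes over 35 s, if anything falls off the work surface, if the arm or the gripper's body presses on something with over 40 N, if the wrist force passes 120 N, or if a joint passes its speed limit or range.

## Working session

There is one attempt and no reset: what is moved stays moved. The work goes in short steps, Python scripts to look and compute and a shell command to move; the robot and the scene stay as the last step left them, time stands still between calls to the robot, and variables do not carry over. Pictures are saved under pics/ and viewed, and the job is handed in when it is done.

```bash
mkdir -p pics; ls
python3 - <<'E'
from rig import ctrl
import cv2,json
o=ctrl.get_obs()
print(o, ctrl.tcp_to_grasp)
for n in ["side","top","wrist"]:
    cv2.imwrite(f"pics/{n}0.png",ctrl.read_camera(n))
    print(n,ctrl.calibration(n))
print(ctrl.get_obs()["time_s"])
E
```

```text
pics
{'time_s': 0.0, 'joints': array([ 1.00440070e+00,  4.91560194e-01,  1.55945838e+00, -1.01299885e-05,
        1.09170764e+00, -1.05614799e-01]), 'joint_velocities': array([ 7.03558482e-04, -7.80778603e-05,  1.24564130e-04, -6.69212494e-05,
       -8.48092281e-05,  6.63242880e-04]), 'joint_torque': array([-1.80472667e-03, -6.18454814e+01, -2.61586332e+01, -2.14797810e-04,
        4.04406572e-03,  5.08761707e-05]), 'tcp_pos': array([0.27776958, 0.55962409, 0.23072427]), 'eef_rot': array([ 8.49894989e-01,  5.26951788e-01, -5.08553788e-04,  2.50267600e-04]), 'force': array([ 0.19569783,  0.48953772, -0.34881458]), 'wrist_torque': array([-0.02402823,  0.03416104, -0.03675966]), 'grip_width': 0.08575819291263696} -0.0187
side {'vertical_fov': 55.90226411396872, 'cx': 280.07788328735893, 'cy': 205.6587486435668, 'R': array([[ 0.97605   , -0.2166176 ,  0.02008025],
       [-0.12629192, -0.63936328, -0.75846222],
       [ 0.17713484,  0.73776108, -0.65140758]]), 't': array([-0.46028765,  0.14080094,  0.89373973])}
top {'vertical_fov': 54.859259728490905, 'cx': 279.3438895297199, 'cy': 208.53736045545025, 'R': array([[ 1.74680186e-02, -9.99847339e-01, -4.08230823e-04],
       [-9.81821285e-01, -1.70759081e-02, -1.89038031e-01],
       [ 1.89002201e-01,  3.70292954e-03, -9.81969682e-01]]), 't': array([0.06057211, 0.48226773, 1.0148494 ])}
wrist {'vertical_fov': 58.94932852561223, 'cx': 278.05139813025704, 'cy': 207.04665264583753, 'hand_eye': array([[ 9.99999872e-01, -4.44654803e-04, -2.39789754e-04,
         6.75360800e-04],
       [ 4.98613492e-04,  9.45053890e-01,  3.26914203e-01,
        -8.38622837e-02],
       [ 8.12502692e-05, -3.26914281e-01,  9.45053991e-01,
        -1.43538959e-01],
       [ 0.00000000e+00,  0.00000000e+00,  0.00000000e+00,
         1.00000000e+00]])}
0.15
```

View pics/side0.png

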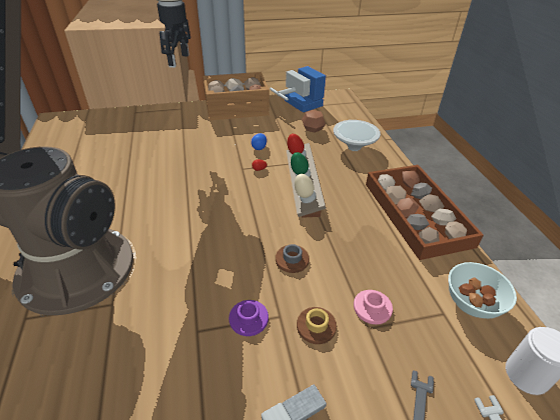

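View pics/top0.png

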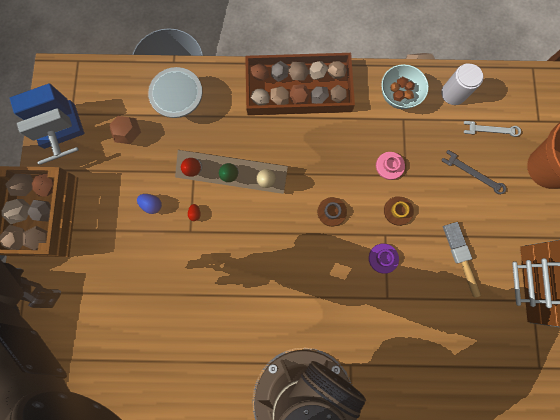

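View pics/wrist0.png

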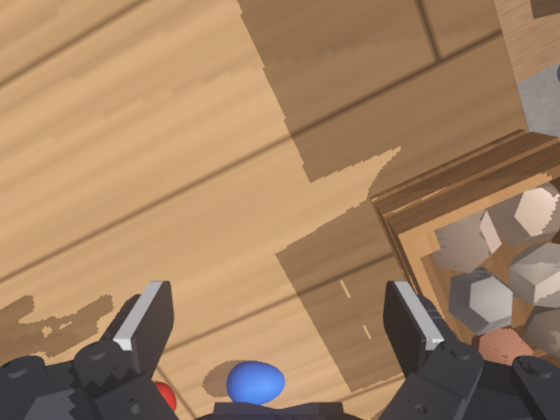

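```bash
cat > h.py <<'E'
from rig import ctrl
import numpy as np,cv2
def cam(n):
    c=ctrl.calibration(n); f=210/np.tan(np.radians(c["vertical_fov"]/2))
    return c,f
def proj(n,X):
    c,f=cam(n); p=np.asarray(c["R"])@np.asarray(X)+c["t"]
    return f*p[:2]/p[2]+[c["cx"],c["cy"]]
def ray(n,uv):
    c,f=cam(n); d=np.array([(uv[0]-c["cx"])/f,(uv[1]-c["cy"])/f,1.]); R=np.asarray(c["R"])
    d=R.T@d; return -R.T@np.asarray(c["t"]), d/np.linalg.norm(d)
def tri(rays):
    A=0;b=0
    for o,d in rays:
        P=np.eye(3)-np.outer(d,d);A=A+P;b=b+P@o
    x=np.linalg.solve(A,b)
    return x,[np.linalg.norm((np.eye(3)-np.outer(d,d))@(x-o)) for o,d in rays]
E
python3 - <<'E'
from h import *
for cn in ["side","top"]:
    for th in ["egg_red","egg_green","egg_cream","brass_ring_top"]:
        for m in ctrl.masks_of(cn,th):
            ys,xs=np.nonzero(m["region"])
            if len(xs): print(cn,th,round(m["p"],2),np.round(m["centre"],1),xs.min(),xs.max(),ys.min(),ys.max(),len(xs))
print(ctrl.get_obs()["time_s"])
E
```

```text
side egg_red 0.49 [297.  146.2] 287 304 134 153 268
side egg_red 0.49 [258.3 139.2] 251 266 133 149 208
side egg_green 0.79 [300.3 159.7] 291 309 151 174 342
side egg_cream 0.9 [302.3 187.1] 295 314 174 197 376
side brass_ring_top 0.96 [317.5 326.5] 297 336 307 343 1177
side brass_ring_top 0.83 [248.1 321.7] 229 268 300 335 1161
side brass_ring_top 0.57 [372.2 307.8] 354 392 290 323 1054
top egg_red 0.89 [150.8 205.4] 137 160 194 213 350
top egg_red 0.62 [190.5 166.2] 182 199 158 175 261
top egg_red 0.54 [195.  213.6] 188 199 204 220 162
top egg_green 0.76 [226.8 169.7] 217 237 163 182 323
top egg_cream 0.59 [268.5 176.1] 257 275 169 187 284
top brass_ring_top 0.85 [397.3 209.9] 384 413 196 224 676
top brass_ring_top 0.83 [389.6 163.6] 376 404 152 179 651
top brass_ring_top 0.7 [382.3 256.5] 369 398 244 273 717
0.55
```

Candidates for the red egg, with top-view pixels:
- Rack egg at (190,167). It is large and red.
- Small red egg on the table at (194,213).
- Blue egg at (149,204).

I choose the rack egg. For the stand I choose the brass ring on the wooden foot at (401,210), over the dark ring at (333,210), the pink one at (390,164) and the purple one at (385,258). I'll check both in close crops.

Run:
```python
from h import *
t=cv2.imread("pics/top0.png");s=cv2.imread("pics/side0.png")
z=lambda im,x,y,w,h:cv2.resize(im[y:y+h,x:x+w],(400,300),interpolation=cv2.INTER_CUBIC)
cv2.imwrite("pics/crop0.png",np.vstack([np.hstack([z(t,170,140,120,90),z(s,240,120,120,90)]),np.hstack([z(t,370,187,60,45),z(s,287,300,60,45)])]))
# first estimate
S=lambda uv:ray("side",uv)
T=lambda uv:ray("top",uv)
for n,a,b in [("red",(190.5,166.5),(296,144)),("green",(228,172),(299.5,163)),("cream",(265.5,178),(304,186)),("brass",(401.5,209.5),(317.5,320.5)),("dark",(333,210),(292,254))]:
    x,e=tri([T(a),S(b)]);print(n,np.round(x,4),np.round(e,4))
```

```text
red [0.5843 0.302  0.0741] [0.0011 0.0011]
green [0.5701 0.2037 0.0747] [0.0003 0.0003]
cream [0.5569 0.1062 0.0704] [0.0003 0.0003]
brass [ 0.4886 -0.2575  0.0252] [0.0003 0.0003]
dark [ 0.4835 -0.0747  0.0219] [0.0008 0.0008]
```

View pics/crop0.png

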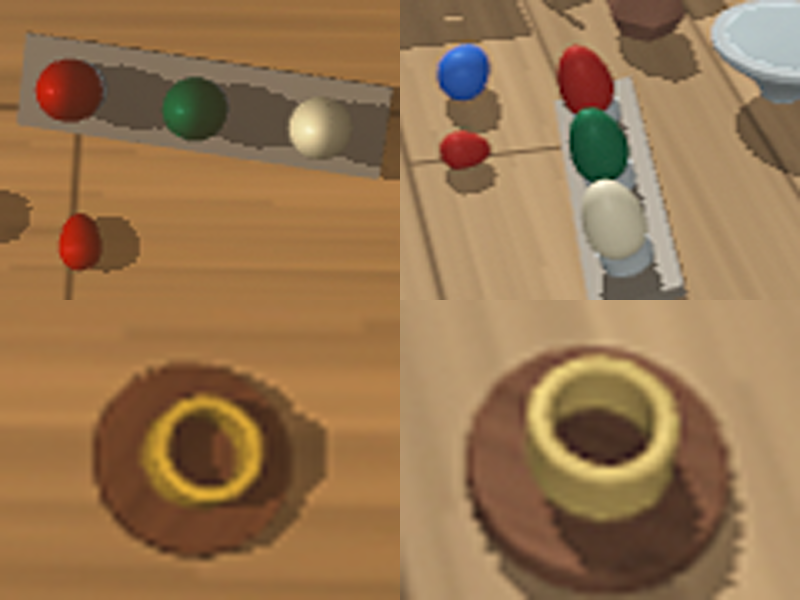

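```bash
cat >> h.py <<'E'
from scipy.spatial.transform import Rotation as Rr
from scipy.optimize import least_squares
def egg_pts():
    P=[]
    for z in np.linspace(0,.07,57):
        r=.025*np.sqrt(max(0,1-((z-.025)/(.025 if z<.025 else .045))**2))
        for a in np.linspace(0,2*np.pi,48,endpoint=False): P.append([r*np.cos(a),r*np.sin(a),z])
    return np.array(P)
EP=egg_pts()
def axes(u):
    u=u/np.linalg.norm(u); x=np.cross([0,1,0],u); x/=np.linalg.norm(x); return np.column_stack([x,np.cross(u,x),u])
def projM(R,t,f,cx,cy,X):
    p=X@np.asarray(R).T+t; return p[:,:2]/p[:,2:]*f+[cx,cy]
def camM(n,obs=None):
    c,f=cam(n)
    if n!="wrist": return c["R"],c["t"],f,c["cx"],c["cy"]
    Rt=Rr.from_quat(obs["eef_rot"]).as_matrix(); H=np.asarray(c["hand_eye"])
    Rc=Rt@H[:3,:3]; tc=Rt@H[:3,3]+obs["tcp_pos"]
    return Rc.T,-Rc.T@tc,f,c["cx"],c["cy"]
def bbox_dirs(pts,n=24):
    a=np.linspace(0,2*np.pi,n,endpoint=False); D=np.column_stack([np.cos(a),np.sin(a)])
    return (pts@D.T).max(0)
def redmask(im,near,rad):
    h=cv2.cvtColor(im,cv2.COLOR_BGR2HSV)
    m=(((h[...,0]<6)|(h[...,0]>172))&(h[...,1]>175)&(h[...,2]>60)).astype(np.uint8)
    n,l,st,ce=cv2.connectedComponentsWithStats(m)
    best=max((i for i in range(1,n) if np.hypot(*(ce[i]-near))<rad),key=lambda i:st[i,4])
    return l==best,st[best],ce[best]
def move(obs,p,R):
    """shift mm in tool axes, rotvec"""
    Rt=Rr.from_quat(obs["eef_rot"]).as_matrix()
    return np.round(Rt.T@(np.asarray(p)-obs["tcp_pos"])*1e3,1),np.round(Rr.from_matrix(Rt.T@R).as_rotvec(),3)
E
cat > a.py <<'E'
from h import *
row=np.array([0.5843-.5569,.302-.1062]);row/=np.linalg.norm(row)
s=np.sin(np.radians(20));u0=np.array([-row[1]*s,row[0]*s,np.cos(np.radians(20))])
views=[]
for n,near in [("top",(190,167)),("side",(296,144))]:
    m,st,ce=redmask(cv2.imread(f"pics/{n}0.png"),np.array(near),12);print(n,st,ce)
    ys,xs=np.nonzero(m); pt=np.column_stack([xs,ys]).astype(float)
    views.append((camM(n),bbox_dirs(pt)+.5))
def res(v,fr=True):
    X=EP@axes(u0).T+v[:3]
    return np.concatenate([bbox_dirs(projM(*c,X))-b for c,b in views])
r=least_squares(res,[.59,.3,.03],loss="soft_l1");print(np.round(r.x,4),u0,np.sqrt(np.mean(r.fun**2)),np.round(r.fun,1))
row3=np.array([row[0],row[1],0])
z=-u0; y=np.cross(z,row3); R=np.column_stack([row3,y,z])
o=ctrl.get_obs()
for h in (.13,.013): 
    p=r.x+u0*h; print(h,p,move(o,p,R))
E
python3 a.py
```

```text
top [181 158  13  18 151] [186.48344371 165.97350993]
side [287 134  17  20 235] [294.83404255 143.64680851]
[0.597  0.3135 0.0344] [-0.33871968  0.0474      0.93969262] 1.8484172111676878 [ 3.3  3.9  4.5  3.1  1.6  0.6  0.3  0.4  1.2  2.7  3.1  3.4  4.   3.5
  3.3  3.   2.   1.4  0.8  0.3  0.4  1.1  2.1  3.1  0.5  0.6  0.4  0.1
  0.3  1.   1.2  0.5  0.3  0.5  0.5  0.3 -0.1  0.3  0.3  0.3  0.4  0.5
  0.3  0.2  0.3  0.1  0.3  0.4]
0.13 [0.55292836 0.31970346 0.15659408] (array([-92.8, 353.1,  74.7]), array([-0.346,  0.056, -0.318]))
0.013 [0.59255856 0.31415767 0.04665004] (array([-80.1, 391.1, 184.7]), array([-0.346,  0.056, -0.318]))
```

```bash
sed -i 's/>175)&(h\[...,2\]>60)/>140)\&(h[...,2]>50)/' h.py; python3 a.py
python3 - <<'E'
from h import *
row3=np.array([.1386,.9903,0]);u=np.array([-.3387,.0474,.9397]);z=-u;R=np.column_stack([row3,np.cross(z,row3),z])
print(move(ctrl.get_obs(),[.549,.305,.169],R))
E
```

```text
top [181 158  13  18 153] [186.41830065 166.03921569]
side [287 134  17  20 245] [294.87346939 143.54693878]
[0.5969 0.3133 0.035 ] [-0.33871968  0.0474      0.93969262] 1.7950101561923402 [ 3.3  3.9  4.5  3.1  1.6  0.6  0.3  0.4  1.2  1.9  2.6  3.2  4.   3.5
  3.3  3.   2.   1.4  0.8  0.3  0.4  1.2  2.1  3.1  0.5  0.  -0.  -0.
  0.2  0.9  1.1  0.4  0.2  0.4  0.5  0.2 -0.1  0.1  0.   0.4  0.1  0.1
  0.5  0.1  0.2  0.2  0.4  0.2]
0.13 [0.55285325 0.31949433 0.15715702] (array([-93. , 353.1,  74.2]), array([-0.346,  0.056, -0.318]))
0.013 [0.59248346 0.31394853 0.04721298] (array([-80.4, 391.1, 184.1]), array([-0.346,  0.056, -0.318]))
(array([-107.7,  356.1,   62.3]), array([-0.346,  0.056, -0.318]))
```

```bash
python3 -m pendant '[{"xyz":[-40,130,0],"angular":[-0.12,0.02,-0.11],"grip":1},{"xyz":[-80,260,30],"angular":[-0.24,0.04,-0.22],"grip":1},{"xyz":[-108,356,62],"angular":[-0.346,0.056,-0.318],"grip":1},{"xyz":[-108,356,62],"angular":[-0.346,0.056,-0.318],"grip":1},{"xyz":[-108,356,62],"angular":[-0.346,0.056,-0.318],"grip":1},{"xyz":[-108,356,62],"angular":[-0.346,0.056,-0.318],"grip":1},{"xyz":[-108,356,62],"angular":[-0.346,0.056,-0.318],"grip":1},{"xyz":[-108,356,62],"angular":[-0.346,0.056,-0.318],"grip":1},{"xyz":[-108,356,62],"angular":[-0.346,0.056,-0.318],"grip":1},{"xyz":[-108,356,62],"angular":[-0.346,0.056,-0.318],"grip":1}]'
python3 - <<'E'
from h import *
o=ctrl.get_obs();cv2.imwrite("pics/wrist1.png",ctrl.read_camera("wrist"));np.save("o1.npy",o,allow_pickle=True);print(o["tcp_pos"],Rr.from_quat(o["eef_rot"]).as_matrix())
for th in ["egg_red","egg_green"]:
  for m in ctrl.masks_of("wrist",th):
    ys,xs=np.nonzero(m["region"]);print(th,m["p"],m["centre"],xs.min(),xs.max(),ys.min(),ys.max(),len(xs))
E
```

```text
time_s: 1.38
tcp_pos: [0.5523, 0.3003, 0.168]
eef_rot: [0.745, 0.645, 0.113, 0.131]
force: [-0.3, 0.6, 0.4]
grip_width: 0.0852
[0.55233505 0.30033287 0.1680492 ] [[ 0.14357684  0.93016884  0.33789292]
 [ 0.98963862 -0.13458926 -0.05001125]
 [-0.00104214  0.34157234 -0.93985491]]
egg_red 0.98 [455.3, 26.2] 404 514 0 64 6144
egg_red 0.9 [263.6, 21.6] 229 286 0 49 2195
egg_red 0.87 [288.4, 202.2] 255 325 164 239 4268
egg_green 0.71 [141.9, 204.6] 105 184 164 240 4723
```

View pics/wrist1.png

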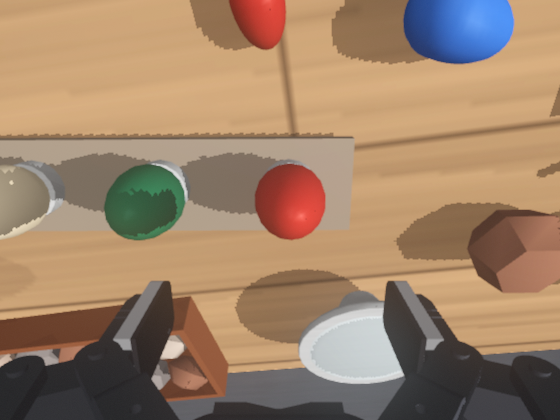

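The wrist view shows the large red egg at (290,202) at the rack's end, with green at (145,202). The small red egg is at (262,20) and the blue one at (458,20). The row runs horizontally in the picture, so the jaws line up with it. Next I'll refine the egg's pose from all three views.

```bash
cat > b.py <<'E'
from h import *
o1=np.load("o1.npy",allow_pickle=True).item()
def gmask(n,f,near,rad,green=False):
    im=cv2.imread(f).astype(int);b,g,r=im[...,0],im[...,1],im[...,2]
    m=((r>2.3*g)&(r>2.3*b)&(r>50)) if not green else ((g>1.5*r)&(g>1.15*b)&(g>25))
    k,l,st,ce=cv2.connectedComponentsWithStats(m.astype(np.uint8))
    i=max((i for i in range(1,k) if np.hypot(*(ce[i]-near))<rad),key=lambda i:st[i,4]);print(n,st[i],ce[i]);return l==i
def fit(spec,x0,u0,free,green=False):
    V=[]
    for n,f,near in spec:
        ys,xs=np.nonzero(gmask(n,f,np.array(near),25 if n=="wrist" else 10,green))
        V.append((camM(n,o1),bbox_dirs(np.column_stack([xs,ys]).astype(float))+.3, 1. if n!="wrist" else .3))
    def res(v):
        u=u0+ (np.array([v[3],v[4],0]) if free else 0)
        X=EP@axes(u).T+v[:3]
        return np.concatenate([w*(bbox_dirs(projM(*c,X))-b) for c,b,w in V])
    r=least_squares(res,list(x0)+([0,0] if free else []),loss="soft_l1",f_scale=.5)
    print(np.round(r.x,4),"rms",np.round([np.sqrt(np.mean(q**2)) for q in r.fun.reshape(len(V),-1)],2))
    return r.x
u0=np.array([-.3387,.0474,.9397])
red=[("top","pics/top0.png",(190,167)),("side","pics/side0.png",(296,144)),("wrist","pics/wrist1.png",(290,202))]
gr=[("top","pics/top0.png",(228,172)),("side","pics/side0.png",(299,163)),("wrist","pics/wrist1.png",(145,202))]
a=fit(red,[.596,.3,.037],u0,False);fit(red,a,u0,True);fit(red[:2],a,u0,False);fit(red[1:],a,u0,False)
fit(gr,[.58,.2,.037],u0,False,True);
E
python3 b.py
```

```text
top [181 158  18  18 243] [189.20164609 166.24279835]
side [287 134  17  20 241] [294.80912863 143.4813278 ]
wrist [ 256  164   69   75 4046] [289.9100346  200.97478992]
[0.5946 0.303  0.0423] rms [1.01 0.7  0.41]
top [181 158  18  18 243] [189.20164609 166.24279835]
side [287 134  17  20 241] [294.80912863 143.4813278 ]
wrist [ 256  164   69   75 4046] [289.9100346  200.97478992]
[ 0.5959  0.3086  0.0436 -0.0603 -0.1726] rms [0.8  0.48 0.56]
top [181 158  18  18 243] [189.20164609 166.24279835]
side [287 134  17  20 241] [294.80912863 143.4813278 ]
[0.5947 0.3052 0.04  ] rms [0.94 0.67]
side [287 134  17  20 241] [294.80912863 143.4813278 ]
wrist [ 256  164   69   75 4046] [289.9100346  200.97478992]
[0.595  0.3028 0.0422] rms [0.73 0.37]
top [219 165  10  16 112] [223.375      172.07142857]
side [291 152  17  23 297] [298.88215488 163.20875421]
wrist [ 105  167   80   73 3588] [142.77173913 198.8812709 ]
[0.5813 0.2043 0.0414] rms [4.7  0.55 0.62]
```

```bash
cat > m.py <<'E'
from h import *
import sys
row3=np.array([.1376,.9905,0]);row3/=np.linalg.norm(row3);s=np.sin(np.radians(20));u=np.array([-row3[1]*s,row3[0]*s,np.cos(np.radians(20))])
z=-u;R=np.column_stack([row3,np.cross(z,row3),z])
tip=np.array(eval(sys.argv[1]));h=float(sys.argv[2])
o=ctrl.get_obs();print(o["time_s"],o["tcp_pos"],o["force"],move(o,tip+u*h,R))
E
python3 m.py '[.595,.303,.041]' .09
```

```text
1.5333 [0.54881467 0.30443351 0.16917901] [-0.43105327 -0.65213689 -0.4265498 ] (array([ 5. , -0.7, 46.2]), array([-0.   ,  0.001, -0.003]))
```

```bash
python3 -m pendant '[{"xyz":[3,0,23],"angular":[0,0,0],"grip":1},{"xyz":[5,-1,46],"angular":[0,0,0],"grip":1},{"xyz":[5,-1,46],"angular":[0,0,0],"grip":1},{"xyz":[5,-1,46],"angular":[0,0,0],"grip":1}]'
python3 - <<'E'
from h import *
o=ctrl.get_obs();cv2.imwrite("pics/wrist2.png",ctrl.read_camera("wrist"));np.save("o2.npy",o,allow_pickle=True);print(o["tcp_pos"])
E
cat > c.py <<'E'
import b
from b import *
V=[]
u0=np.array([-.3388,.0471,.9397])
for f,of in [("pics/wrist1.png","o1.npy"),("pics/wrist2.png","o2.npy")]:
    o=np.load(of,allow_pickle=True).item()
    m=gmask("w",f,np.array((285,190)),60);ys,xs=np.nonzero(m)
    V.append((camM("wrist",o),bbox_dirs(np.column_stack([xs,ys]).astype(float))+.3))
for vs in (V,V[1:]):
    fr=least_squares(lambda v:np.concatenate([bbox_dirs(projM(*c,EP@axes(u0).T+v))-q for c,q in vs]),[.595,.303,.041],loss="soft_l1")
    print("wrist-only",np.round(fr.x,4),np.sqrt(np.mean(fr.fun**2)),np.round(fr.fun[-24:],1))
E
python3 c.py | tail -12; python3 m.py '[.595,.303,.041]' .012
```

```text
time_s: 1.87
tcp_pos: [0.563, 0.3087, 0.1255]
eef_rot: [0.743, 0.647, 0.113, 0.131]
force: [0.3, -0.1, -0.3]
grip_width: 0.0857
[0.56296281 0.30870127 0.12545515]
wrist [ 256  164   69   75 4046] [289.9100346  200.97478992]
[0.595  0.3028 0.0422] rms [0.73 0.37]
top [219 165  10  16 112] [223.375      172.07142857]
side [291 152  17  23 297] [298.88215488 163.20875421]
wrist [ 105  167   80   73 3588] [142.77173913 198.8812709 ]
[0.5813 0.2043 0.0414] rms [4.7  0.55 0.62]
w [ 256  164   69   75 4046] [289.9100346  200.97478992]
w [ 234  189   82   93 5921] [274.80763385 234.60040534]
wrist-only [0.5991 0.3022 0.0381] 0.46890571965115 [ 0.8 -0.2 -0.4  0.1 -0.4 -0.4 -0.6 -0.5 -0.5  0.5 -0.4 -0.4 -0.2 -0.
 -0.2  0.4  0.3 -0.1 -0.   0.2  0.7  0.5  0.3  0.3]
wrist-only [0.5992 0.3021 0.0383] 0.3001211180927672 [ 0.6 -0.2 -0.4  0.3 -0.1 -0.1 -0.2 -0.1 -0.   0.9 -0.1 -0.1  0.   0.1
 -0.2  0.3  0.1 -0.4 -0.3 -0.1  0.4  0.2 -0.   0. ]
1.9167 [0.56332097 0.30873944 0.12645098] [-0.62122461 -0.94170196  0.08016428] (array([-1.3,  1. , 79.3]), array([-0., -0.,  0.]))
```

View pics/wrist2.png

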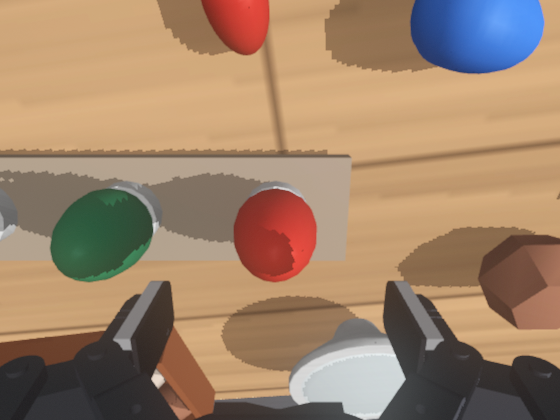

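The red egg is at (275,234), midway between the fingers. The wrist-only and all-view fits agree to about 5 mm along the approach, so I use the mean, tip [.597,.3025,.040].

```bash
python3 m.py '[.597,.3025,.040]' .013
```

```text
1.9167 [0.56332097 0.30873944 0.12645098] [-0.62122461 -0.94170196  0.08016428] (array([-1.5,  2.6, 79.9]), array([-0., -0.,  0.]))
```

```bash
python3 -m pendant '[{"xyz":[-1.5,2.5,20],"angular":[0,0,0],"grip":1},{"xyz":[-1.5,2.5,40],"angular":[0,0,0],"grip":1},{"xyz":[-1.5,2.5,60],"angular":[0,0,0],"grip":1},{"xyz":[-1.5,2.5,72],"angular":[0,0,0],"grip":1},{"xyz":[-1.5,2.5,80],"angular":[0,0,0],"grip":1},{"xyz":[-1.5,2.5,80],"angular":[0,0,0],"grip":1},{"xyz":[-1.5,2.5,80],"angular":[0,0,0],"grip":1}]'
python3 - <<'E'
from h import *
o=ctrl.get_obs();cv2.imwrite("pics/wrist3.png",ctrl.read_camera("wrist"));cv2.imwrite("pics/side3.png",cv2.resize(ctrl.read_camera("side")[100:220,220:380],(800,600)));print(o["tcp_pos"],o["force"])
E
```

```text
time_s: 2.5
tcp_pos: [0.5933, 0.3024, 0.0522]
eef_rot: [0.743, 0.646, 0.114, 0.131]
force: [-0.2, 0.4, -0.1]
grip_width: 0.0852
[0.59326579 0.30238382 0.05217078] [-0.20457042  0.42626234 -0.14492599]
```

View pics/wrist3.png

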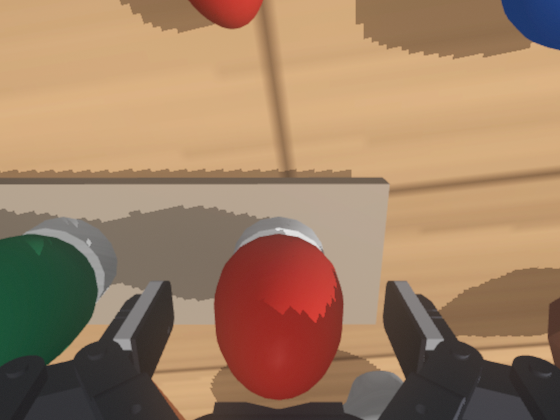

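View pics/side3.png

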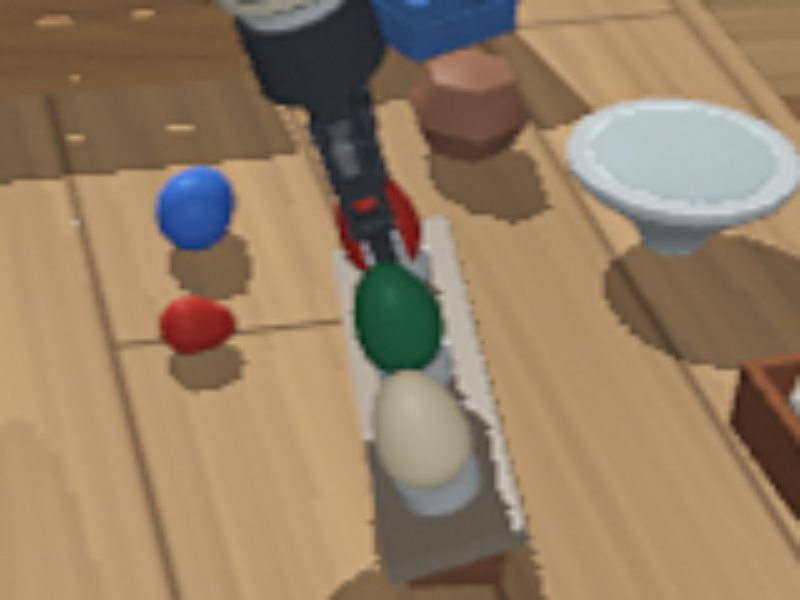

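```bash
python3 - <<'E' | tail -3
from b import *
o=ctrl.get_obs()
m=gmask("w","pics/wrist3.png",np.array((279,310)),40);ys,xs=np.nonzero(m)
q=bbox_dirs(np.column_stack([xs,ys]).astype(float))+.3;c=camM("wrist",o)
u=np.array([-.3388,.0471,.9397])
r=least_squares(lambda v:bbox_dirs(projM(*c,EP@axes(u).T+v))-q,[.595,.303,.041],loss="soft_l1")
Rt=Rr.from_quat(o["eef_rot"]).as_matrix()
print(r.x,np.sqrt(np.mean(r.fun**2)),"tool frame tip",Rt.T@(r.x-o["tcp_pos"])*1e3)
E
```

```text
[0.5813 0.2043 0.0414] rms [4.7  0.55 0.62]
w [  215   238   128   162 16566] [278.24924544 315.97030062]
[0.59781045 0.30235047 0.04123577] 0.671067865299065 tool frame tip [ 0.53100645  0.18953766 12.23430067]
```

Egg tip in the tool frame is (0.5, 0.2, 12.2) mm, so the gripper is well centred. Next I close it.

```bash
python3 -m pendant '[{"xyz":[0,0,0],"angular":[0,0,0],"grip":-1},{"xyz":[0,0,0],"angular":[0,0,0],"grip":-1},{"xyz":[0,0,0],"angular":[0,0,0],"grip":-1},{"xyz":[0,0,0],"angular":[0,0,0],"grip":-1},{"xyz":[0,0,0],"angular":[0,0,0],"grip":-1},{"xyz":[0,0,0],"angular":[0,0,0],"grip":-1},{"xyz":[0,0,0],"angular":[0,0,0],"grip":-1},{"xyz":[0,0,0],"angular":[0,0,0],"grip":-1}]'
```

```text
time_s: 3.27
tcp_pos: [0.5933, 0.3023, 0.0521]
eef_rot: [0.743, 0.646, 0.114, 0.131]
force: [-2.4, -0.4, 5.5]
grip_width: 0.0482
```

```bash
python3 -m pendant '[{"xyz":[0,0,-5],"angular":[0,0,0],"grip":-1},{"xyz":[0,0,-15],"angular":[0,0,0],"grip":-1},{"xyz":[0,0,-35],"angular":[0,0,0],"grip":-1},{"xyz":[0,0,-60],"angular":[0,0,0],"grip":-1},{"xyz":[0,0,-85],"angular":[0,0,0],"grip":-1},{"xyz":[0,0,-100],"angular":[0,0,0],"grip":-1},{"xyz":[0,0,-100],"angular":[0,0,0],"grip":-1}]'
python3 - <<'E'
from h import *
o=ctrl.get_obs();cv2.imwrite("pics/wrist4.png",ctrl.read_camera("wrist"));cv2.imwrite("pics/side4.png",ctrl.read_camera("side"));cv2.imwrite("pics/top4.png",ctrl.read_camera("top"));print(o["tcp_pos"],o["force"])
E
```

```text
time_s: 3.85
tcp_pos: [0.5593, 0.3076, 0.1492]
eef_rot: [0.743, 0.646, 0.116, 0.131]
force: [0.1, 0.6, -2.3]
grip_width: 0.0474
[0.55925534 0.30760729 0.14917146] [ 0.09776164  0.64827344 -2.33710664]
```

View pics/wrist4.png

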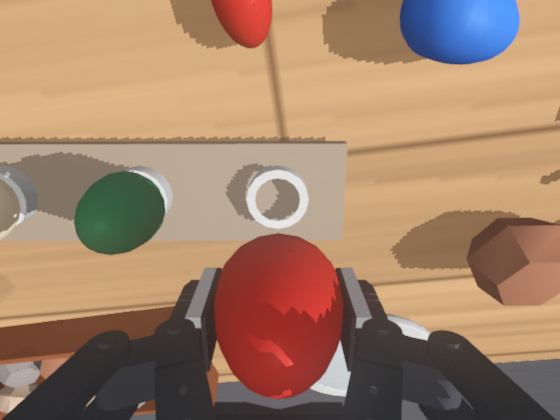

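View pics/side4.png

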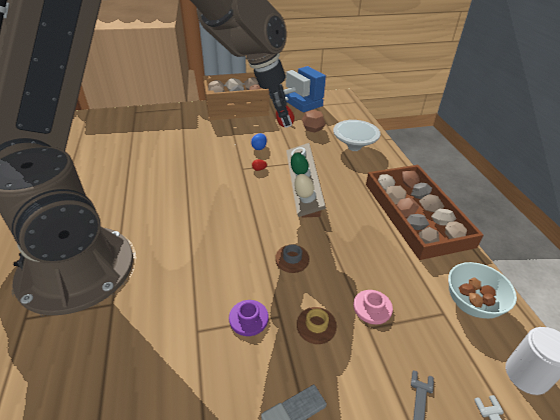

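```bash
cat > r.py <<'E'
# brass ring: fit outer rim circle (r 22 mm, z 32) to yellow mask's upper outline, with two unknown xy and height
from h import *
V=[]
for n,box in [("top",(385,195,418,226)),("side",(300,303,335,336))]:
    im=cv2.imread(f"pics/{n}0.png").astype(int);b,g,r=im[...,0],im[...,1],im[...,2]
    m=(r>1.45*b)&(g>1.35*b)&(g>.72*r)&(r>60)
    k=np.zeros_like(m);k[box[1]:box[3],box[0]:box[2]]=1;m&=k
    cc,l,st,ce=cv2.connectedComponentsWithStats(m.astype(np.uint8));i=1+np.argmax(st[1:,4]);print(n,st[i])
    ys,xs=np.nonzero(l==i);V.append((camM(n),bbox_dirs(np.column_stack([xs,ys]).astype(float))+.3))
a=np.linspace(0,2*np.pi,90);C=np.array([[.022*np.cos(t),.022*np.sin(t),z] for z in(0,-.02) for t in a])
f=lambda v:np.concatenate([bbox_dirs(projM(*c,C+v))-q for c,q in V])
r=least_squares(f,[.489,-.2575,.032],loss="soft_l1");print(np.round(r.x,4),np.round(r.fun,1))
for i in (0,1):
    V0=V;V=[V0[i]];rr=least_squares(lambda v:f([v[0],v[1],.032]),[.489,-.2575],loss="soft_l1");print("z fixed",np.round(rr.x,4));V=V0
E
python3 r.py
```

```text
top [391 201  18  17 137]
side [300 303  35  31 624]
[ 0.4873 -0.2515  0.0416] [  1.2   0.4   0.1   0.3   0.2   0.4   0.8   0.5   0.5   0.7   0.4  -0.1
   0.    0.6   0.4   0.3   0.3   0.3   0.2   0.6   0.5   1.    0.5   0.6
  -6.4  -6.4  -4.4  -3.6  -4.2  -3.9  -4.3  -3.9  -3.2  -2.6  -1.6  -3.
  -4.8  -7.5  -8.5  -8.3  -7.   -4.5  -0.9  -5.2  -8.3  -9.9 -10.   -8.8]
z fixed [ 0.4891 -0.254 ]
z fixed [ 0.4906 -0.2506]
```

```bash
cat > hand.py <<'E'
import sys
from h import *
import io,contextlib
with contextlib.redirect_stdout(io.StringIO()): from b import gmask
def inhand(f):
    c,fo=cam("wrist");H=np.asarray(c["hand_eye"]);Rc=H[:3,:3];M=(Rc.T,-Rc.T@H[:3,3],fo,c["cx"],c["cy"])
    m=gmask("w",f,np.array((279,310)),40);ys,xs=np.nonzero(m)
    q=bbox_dirs(np.column_stack([xs,ys]).astype(float))+.3
    def axes2(v): return Rr.from_rotvec([v[3],0,0]).as_matrix()@Rr.from_rotvec([np.pi,0,0]).as_matrix()@Rr.from_rotvec([0,v[4],0]).as_matrix()
    r=least_squares(lambda v:bbox_dirs(projM(*M,EP@axes2(v).T+v[:3]))-q,[0,0,.012,0,0],loss="soft_l1",x_scale=[.01,.01,.01,.1,.1])
    r2=least_squares(lambda v:bbox_dirs(projM(*M,EP@axes2([*v,0,0]).T+v[:3]))-q,[0,0,.012],loss="soft_l1",x_scale=.01)
    print("tip(tool mm)",np.round(r.x[:3]*1e3,1),"tilt about x,y",np.round(r.x[3:],3),"rms",np.sqrt(np.mean(r.fun**2)),"| no tilt",np.round(r2.x*1e3,1),np.sqrt(np.mean(r2.fun**2)))
inhand(sys.argv[1])
E
python3 hand.py pics/wrist3.png;python3 hand.py pics/wrist4.png
python3 - <<'E'
from h import *
o=ctrl.get_obs();R0=Rr.from_quat(o["eef_rot"]).as_matrix();print(o["joints"],o["tcp_pos"])
a=np.arctan2(R0[1,0],R0[0,0]);x=np.array([np.cos(a),np.sin(a),0]);z=np.array([0,0,-1.]);R=np.column_stack([x,np.cross(z,x),z])
for p in ([.559,.307,.22],[.54,.1,.22],[.489,-.254,.20]): print(p,move(o,p,R))
E
```

```text
w [  215   238   128   162 16566] [278.24924544 315.97030062]
tip(tool mm) [ 0.4  0.  12.6] tilt about x,y [0.012 0.005] rms 0.6712022271534628 | no tilt [ 0.5  0.2 12.2] 0.6718146303906648
w [  214   241   129   158 15895] [278.84334696 317.68392576]
tip(tool mm) [ 1.7  2.3 12.2] tilt about x,y [-0.048 -0.028] rms 2.050360225287159 | no tilt [ 0.6  1.1 13.4] 2.387292255179305
[ 0.47742303  0.5372717   1.79981872 -0.38783273  0.55038603 -0.64777656] [0.55920128 0.3066612  0.1448933 ]
[0.559, 0.307, 0.22] (array([  0.3,  25.4, -70.7]), array([0.348, 0.   , 0.   ]))
[0.54, 0.1, 0.22] (array([-207.3,   34.8,  -67.2]), array([0.348, 0.   , 0.   ]))
[0.489, -0.254, 0.2] (array([-565. ,   26.7,  -48.7]), array([0.348, 0.   , 0.   ]))
```

```bash
python3 -m pendant '[{"xyz":[0,5,-20],"angular":[0.04,0,0],"grip":-1},{"xyz":[0,12,-40],"angular":[0.09,0,0],"grip":-1},{"xyz":[-10,20,-60],"angular":[0.15,0,0],"grip":-1},{"xyz":[-35,25,-70],"angular":[0.21,0,0],"grip":-1},{"xyz":[-65,30,-70],"angular":[0.26,0,0],"grip":-1},{"xyz":[-95,32,-70],"angular":[0.3,0,0],"grip":-1},{"xyz":[-130,35,-70],"angular":[0.33,0,0],"grip":-1},{"xyz":[-165,35,-68],"angular":[0.348,0,0],"grip":-1},{"xyz":[-190,35,-67],"angular":[0.348,0,0],"grip":-1},{"xyz":[-207,35,-67],"angular":[0.348,0,0],"grip":-1}]'
python3 - <<'E'
from h import *
o=ctrl.get_obs();R0=Rr.from_quat(o["eef_rot"]).as_matrix();print(o["joints"],o["tcp_pos"])
a=np.arctan2(R0[1,0],R0[0,0]);x=np.array([np.cos(a),np.sin(a),0]);z=np.array([0,0,-1.]);R=np.column_stack([x,np.cross(z,x),z])
for p in ([.489,-.2,.18],[.45,-.254,.18],[.489,-.254,.18]): print(p,move(o,p,R))
E
```

```text
time_s: 4.83
tcp_pos: [0.5402, 0.0977, 0.2186]
eef_rot: [0.755, 0.655, -0.001, -0.0]
force: [1.2, -0.1, -2.7]
grip_width: 0.0478
[ 5.88815502e-02  3.98015937e-01  1.76081041e+00 -8.33888926e-04
  9.84715168e-01 -1.36974583e+00] [0.54018633 0.09768062 0.21857959]
[0.489, -0.2, 0.18] (array([-301.9,   -8.6,   38.9]), array([-0.002,  0.001, -0.   ]))
[0.45, -0.254, 0.18] (array([-360.9,  -39.5,   39. ]), array([-0.002,  0.001, -0.   ]))
[0.489, -0.254, 0.18] (array([-355.3,   -0.9,   39. ]), array([-0.002,  0.001, -0.   ]))
```

```bash
python3 -m pendant '[{"xyz":[-25,5,0],"angular":[0,0,0],"grip":-1},{"xyz":[-60,10,5],"angular":[0,0,0],"grip":-1},{"xyz":[-98,20,10],"angular":[0,0,0],"grip":-1},{"xyz":[-138,30,15],"angular":[0,0,0],"grip":-1},{"xyz":[-178,40,20],"angular":[0,0,0],"grip":-1},{"xyz":[-218,45,20],"angular":[0,0,0],"grip":-1},{"xyz":[-258,50,20],"angular":[0,0,0],"grip":-1},{"xyz":[-296,50,20],"angular":[0,0,0],"grip":-1},{"xyz":[-330,50,20],"angular":[0,0,0],"grip":-1},{"xyz":[-355,50,20],"angular":[0,0,0],"grip":-1}]'
python3 -m pendant '[{"xyz":[0,0,0],"angular":[0,0,0],"grip":-1},{"xyz":[0,0,0],"angular":[0,0,0],"grip":-1},{"xyz":[0,0,0],"angular":[0,0,0],"grip":-1}]'
python3 - <<'E'
from h import *
o=ctrl.get_obs();cv2.imwrite("pics/wrist5.png",ctrl.read_camera("wrist"));np.save("o5.npy",o,allow_pickle=True);print(o["tcp_pos"],o["joints"])
E
python3 hand.py pics/wrist5.png
```

```text
time_s: 5.67
tcp_pos: [0.5397, -0.2612, 0.1986]
eef_rot: [0.755, 0.655, -0.0, -0.001]
force: [1.2, 0.7, -2.3]
grip_width: 0.0473
time_s: 5.92
tcp_pos: [0.5404, -0.2578, 0.1992]
eef_rot: [0.755, 0.656, 0.0, -0.001]
force: [0.4, -0.1, -2.1]
grip_width: 0.0478
[ 0.54037984 -0.25782081  0.19916214] [-5.55659338e-01  4.87409316e-01  1.66187410e+00  5.60669583e-04
  9.93483508e-01 -1.98660940e+00]
w [  214   234   129   165 16611] [278.37469147 314.75474083]
tip(tool mm) [ 0.7 -0.5 12.1] tilt about x,y [ 0.003 -0.006] rms 0.4094808746207796 | no tilt [ 0.5 -0.5 12. ] 0.4203545772793092
```

View pics/wrist5.png

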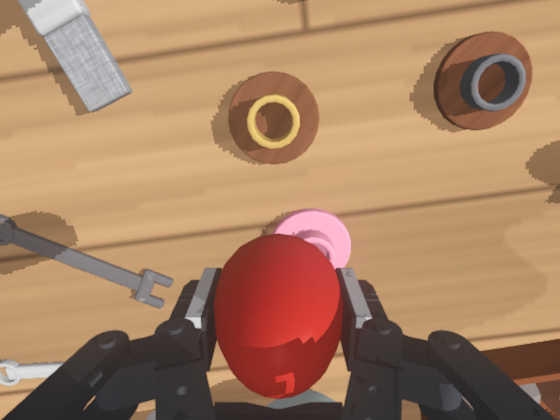

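The egg sits straight in the hand. The brass ring is at (274,121), the dark one at (497,82) and pink at (312,240). Next I'll locate the ring from this view combined with top and side.

```bash
cat > ring.py <<'E'
from h import *
import sys
def rim(im,box,s=4):
    x0,y0,x1,y1=box;c=im[y0:y1,x0:x1].astype(int);b,g,r=c[...,0],c[...,1],c[...,2]
    m=(g>.72*r)&(g>1.55*b)&(r>110)
    k,l,st,ce=cv2.connectedComponentsWithStats(m.astype(np.uint8));i=1+np.argmax(st[1:,4])
    ys,xs=np.nonzero(l==i);h=cv2.convexHull(np.column_stack([xs,ys]).astype(np.float32))
    e=cv2.fitEllipse(h);return np.array(e[0])+[x0,y0],e[1],st[i]
o=np.load("o5.npy",allow_pickle=True).item()
c5,ax,st=rim(cv2.imread("pics/wrist5.png"),(240,85,310,155));print("wrist",c5,ax,st)
ct,ax,st=rim(cv2.imread("pics/top0.png"),(385,195,418,226));print("top",ct,ax,st)
R,t,f,cx,cy=camM("wrist",o)
d=R.T@np.array([(c5[0]-cx)/f,(c5[1]-cy)/f,1]);d/=np.linalg.norm(d);ow=-R.T@t
print("wrist z=.032:",ow+d*(.032-ow[2])/d[2])
a,b=ray("top",ct);print("top z=.032:",a+b*(.032-a[2])/b[2])
a2,b2=ray("side",(317.5,319.5));print("side z=.032:",a2+b2*(.032-a2[2])/b2[2])
print("tri w+t+s",tri([(ow,d),(a,b),(a2,b2)]),"w+s",tri([(ow,d),(a2,b2)]))
E
python3 ring.py
python3 - <<'E'
import cv2
s=cv2.imread("pics/side0.png")[300:345,287:347];cv2.imwrite("pics/brass_side.png",cv2.resize(s,(800,600),interpolation=cv2.INTER_CUBIC))
E
```

```text
wrist [272.95859528 121.05761719] (53.59998321533203, 54.89896011352539) [   6    9   54   55 1320]
top [400.10215092 209.26116085] (15.821675300598145, 17.740331649780273) [  6   6  18  17 131]
wrist z=.032: [ 0.48948479 -0.25426216  0.032     ]
top z=.032: [ 0.48745524 -0.2516856   0.032     ]
side z=.032: [ 0.48771192 -0.25951808  0.032     ]
tri w+t+s (array([ 0.48984272, -0.25436389,  0.02339433]), [np.float64(0.000535723165980451), np.float64(0.0006906850498804944), np.float64(0.00019796254849087702)]) w+s (array([ 0.49014308, -0.25443984,  0.02367934]), [np.float64(0.00019763816347436597), np.float64(0.00019763816347434082)])
```

View pics/brass_side.png

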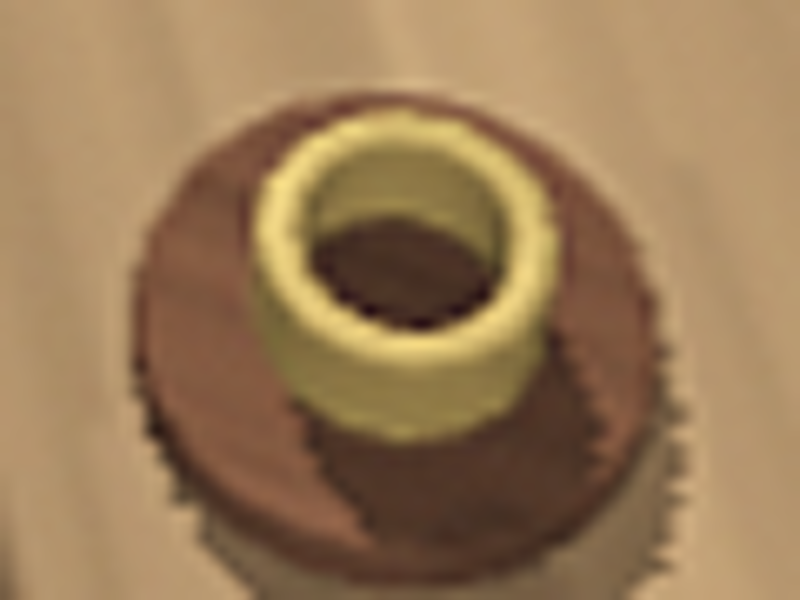

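```bash
sed -i 's/319.5/317.8/' ring.py; python3 ring.py|tail -2
python3 - <<'E'
from h import *
o=ctrl.get_obs();R0=Rr.from_quat(o["eef_rot"]).as_matrix();print(o["tcp_pos"],o["time_s"])
a=np.arctan2(R0[1,0],R0[0,0]);x=np.array([np.cos(a),np.sin(a),0]);z=np.array([0,0,-1.]);R=np.column_stack([x,np.cross(z,x),z])
off=R@np.array([.0006,-.0005,.012])
for h in (.08,.0): print(move(o,np.array([.4895,-.2545,.026+h])-off,R))
E
```

```text
side z=.032: [ 0.48880458 -0.25585791  0.032     ]
tri w+t+s (array([ 0.48939105, -0.25360965,  0.02770274]), [np.float64(0.000933532728583888), np.float64(0.001206071692251104), np.float64(0.0006219998555975179)]) w+s (array([ 0.48962092, -0.25429956,  0.02944924]), [np.float64(0.0001280587706650701), np.float64(0.00012805877066506682)])
[ 0.54061976 -0.25730889  0.19950673] 5.9667
(array([ -5. , -50.5,  81.5]), array([-0.   , -0.001,  0.   ]))
(array([ -5. , -50.5, 161.5]), array([-0.   , -0.001,  0.   ]))
```

```bash
python3 -m pendant '[{"xyz":[-2,-20,5],"angular":[0,0,0],"grip":-1},{"xyz":[-5,-45,20],"angular":[0,0,0],"grip":-1},{"xyz":[-5,-50.5,45],"angular":[0,0,0],"grip":-1},{"xyz":[-5,-50.5,75],"angular":[0,0,0],"grip":-1},{"xyz":[-5,-50.5,105],"angular":[0,0,0],"grip":-1},{"xyz":[-5,-50.5,125],"angular":[0,0,0],"grip":-1},{"xyz":[-5,-50.5,140],"angular":[0,0,0],"grip":-1},{"xyz":[-5,-50.5,140],"angular":[0,0,0],"grip":-1},{"xyz":[-5,-50.5,140],"angular":[0,0,0],"grip":-1}]'
python3 - <<'E'
from h import *
o=ctrl.get_obs();cv2.imwrite("pics/wrist6.png",ctrl.read_camera("wrist"));s=ctrl.read_camera("side");cv2.imwrite("pics/side6f.png",s);cv2.imwrite("pics/side6.png",cv2.resize(s[270:360,257:377],(800,600),interpolation=cv2.INTER_CUBIC));
print(o["tcp_pos"])
R0=Rr.from_quat(o["eef_rot"]).as_matrix();print("tip est",o["tcp_pos"]+R0@[.0006,-.0005,.012])
E
python3 hand.py pics/wrist6.png
```

```text
time_s: 6.72
tcp_pos: [0.4903, -0.2551, 0.06]
eef_rot: [0.754, 0.657, 0.0, -0.0]
force: [-0.4, -0.3, -2.1]
grip_width: 0.0475
[ 0.49028259 -0.25505707  0.06002544]
tip est [ 0.48986814 -0.25438559  0.04802597]
w [  214   234   129   165 16699] [278.2636086  314.44272112]
tip(tool mm) [ 0.5 -0.8 12. ] tilt about x,y [ 0.007 -0.001] rms 0.3941298564137304 | no tilt [ 0.5 -0.7 11.8] 0.3960852199691857
```

View pics/side6.png

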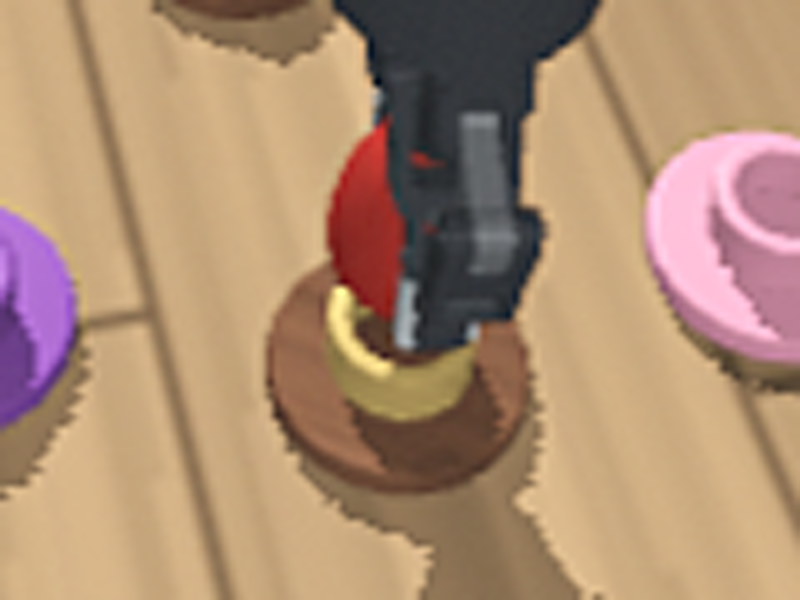

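View pics/wrist6.png

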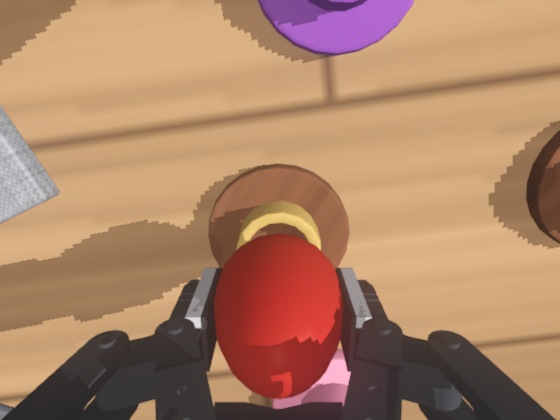

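Aligned: ring centred at about x=280, egg at 278. I'll lower it gently and watch the force.

```bash
python3 -m pendant '[{"xyz":[0,0,6],"angular":[0,0,0],"grip":-1},{"xyz":[0,0,12],"angular":[0,0,0],"grip":-1},{"xyz":[0,0,16],"angular":[0,0,0],"grip":-1},{"xyz":[0,0,18],"angular":[0,0,0],"grip":-1},{"xyz":[0,0,18],"angular":[0,0,0],"grip":-1},{"xyz":[0,0,18],"angular":[0,0,0],"grip":-1}]'; python3 -m pendant '[{"xyz":[0,0,1],"angular":[0,0,0],"grip":-1},{"xyz":[0,0,2],"angular":[0,0,0],"grip":-1},{"xyz":[0,0,2],"angular":[0,0,0],"grip":-1},{"xyz":[0,0,2],"angular":[0,0,0],"grip":-1}]'
```

```text
time_s: 7.32
tcp_pos: [0.4901, -0.256, 0.0422]
eef_rot: [0.755, 0.656, 0.0, 0.0]
force: [-0.3, -0.7, -1.9]
grip_width: 0.0476
time_s: 7.65
tcp_pos: [0.4901, -0.256, 0.0403]
eef_rot: [0.755, 0.656, 0.0, 0.0]
force: [0.1, 0.1, -2.5]
grip_width: 0.0476
```

```bash
python3 -m pendant '[{"xyz":[0,0,1],"angular":[0,0,0],"grip":-1},{"xyz":[0,0,1.5],"angular":[0,0,0],"grip":-1},{"xyz":[0,0,1.5],"angular":[0,0,0],"grip":-1},{"xyz":[0,0,1.5],"angular":[0,0,0],"grip":-1}]';python3 -m pendant '[{"xyz":[0,0,0.7],"angular":[0,0,0],"grip":-1},{"xyz":[0,0,1],"angular":[0,0,0],"grip":-1},{"xyz":[0,0,1],"angular":[0,0,0],"grip":-1},{"xyz":[0,0,1],"angular":[0,0,0],"grip":-1}]'
```

```text
time_s: 7.98
tcp_pos: [0.4902, -0.256, 0.0389]
eef_rot: [0.755, 0.656, 0.0, 0.0]
force: [0.3, 0.4, -1.5]
grip_width: 0.0481
time_s: 8.32
tcp_pos: [0.4904, -0.2561, 0.0382]
eef_rot: [0.755, 0.656, 0.0, 0.001]
force: [0.2, 1.3, 4.7]
grip_width: 0.0476
```

Contact: 4.7 N upward with the tip at about 0.026 m, the seat height. Next I release it.

```bash
python3 -m pendant '[{"xyz":[0,0,0],"angular":[0,0,0],"grip":0.3},{"xyz":[0,0,0],"angular":[0,0,0],"grip":0.5},{"xyz":[0,0,0],"angular":[0,0,0],"grip":0.8},{"xyz":[0,0,0],"angular":[0,0,0],"grip":1},{"xyz":[0,0,0],"angular":[0,0,0],"grip":1},{"xyz":[0,0,0],"angular":[0,0,0],"grip":1},{"xyz":[0,0,0],"angular":[0,0,0],"grip":1},{"xyz":[0,0,0],"angular":[0,0,0],"grip":1}]'
python3 - <<'E'
from h import *
cv2.imwrite("pics/wrist7.png",ctrl.read_camera("wrist"));print(ctrl.get_obs()["force"])
E
python3 hand.py pics/wrist7.png
```

```text
time_s: 8.98
tcp_pos: [0.4901, -0.256, 0.0378]
eef_rot: [0.755, 0.656, 0.0, 0.0]
force: [0.3, 0.3, -0.1]
grip_width: 0.086
[ 0.43735219 -0.6878317   0.0881387 ]
w [  219   237   128   168 16956] [283.18931352 319.16619486]
tip(tool mm) [-0.1 -1.  12.8] tilt about x,y [0.086 0.068] rms 0.3770433343310605 | no tilt [ 2.3  0.2 10.3] 1.520887986788453
```

View pics/wrist7.png

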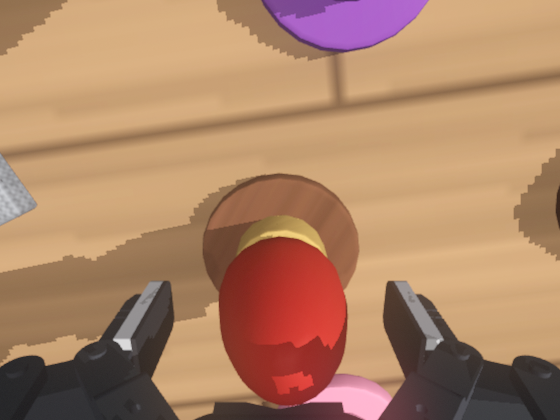

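```bash
for i in a b; do python3 -m pendant '[{"xyz":[0,0,0],"angular":[0,0,0],"grip":1},{"xyz":[0,0,0],"angular":[0,0,0],"grip":1},{"xyz":[0,0,0],"angular":[0,0,0],"grip":1},{"xyz":[0,0,0],"angular":[0,0,0],"grip":1}]'|head -1; python3 -c "
from h import *
cv2.imwrite('pics/wrist8$i.png',ctrl.read_camera('wrist'))"; python3 hand.py pics/wrist8$i.png; done
```

```text
time_s: 9.37
w [  219   237   128   168 16954] [283.19523416 319.09502182]
tip(tool mm) [-0.1 -1.  12.8] tilt about x,y [0.086 0.067] rms 0.32888482009882675 | no tilt [ 2.3  0.1 10.2] 1.4833046825609277
time_s: 9.75
w [  219   237   128   168 16951] [283.1936169  319.09787033]
tip(tool mm) [-0.1 -1.  12.8] tilt about x,y [0.086 0.067] rms 0.3195661874166207 | no tilt [ 2.3  0.1 10.2] 1.486743476618486
```

The egg is stationary, leaning about 6° (limit 15°). I back straight up and check from other views.

```bash
python3 -m pendant '[{"xyz":[2,0,-10],"angular":[0,0,0],"grip":1},{"xyz":[2,0,-25],"angular":[0,0,0],"grip":1},{"xyz":[2,0,-45],"angular":[0,0,0],"grip":1},{"xyz":[2,0,-70],"angular":[0,0,0],"grip":1},{"xyz":[2,0,-100],"angular":[0,0,0],"grip":1},{"xyz":[2,30,-130],"angular":[0,0,0],"grip":1},{"xyz":[2,60,-140],"angular":[0,0,0],"grip":1},{"xyz":[2,60,-140],"angular":[0,0,0],"grip":1},{"xyz":[2,60,-140],"angular":[0,0,0],"grip":1},{"xyz":[2,60,-140],"angular":[0,0,0],"grip":1}]'
python3 - <<'E'
from h import *
o=ctrl.get_obs();np.save("o9.npy",o,allow_pickle=True)
for n in ("wrist","side","top"): cv2.imwrite(f"pics/{n}9.png",ctrl.read_camera(n))
z=lambda n,x,y:cv2.resize(cv2.imread(f"pics/{n}9.png")[y:y+90,x:x+120],(400,300),interpolation=cv2.INTER_CUBIC)
w=cv2.resize(cv2.imread("pics/wrist9.png"),(400,300))
cv2.imwrite("pics/final.png",np.vstack([np.hstack([w,z("side",257,270)]),np.hstack([z("side",240,120),z("top",170,140)])]))
E
python3 - <<'E'
from b import *
V=[]
o=np.load("o9.npy",allow_pickle=True).item()
for n,near in [("wrist",(275,120)),("side",(318,310))]:
    try:
        ys,xs=np.nonzero(gmask(n,f"pics/{n}9.png",np.array(near),60));V.append((camM(n,o),bbox_dirs(np.column_stack([xs,ys]).astype(float))+.3))
    except Exception as e: print(n,e)
# z of tip fixed at seat .026
g=lambda v:np.concatenate([bbox_dirs(projM(*c,EP@axes(np.array([v[3],v[4],1])).T+v[:3]))-q for c,q in V])
r=least_squares(g,[.4895,-.2545,.026,0,0],loss="soft_l1");print("FINAL",np.round(r.x,4),"tilt deg",np.degrees(np.arctan(np.hypot(*r.x[3:]))),np.sqrt(np.mean(r.fun**2)))
E
```

```text
time_s: 10.63
tcp_pos: [0.549, -0.2618, 0.1777]
eef_rot: [0.755, 0.656, 0.0, -0.0]
force: [-0.1, 0.1, -0.2]
grip_width: 0.0855
top [181 158  18  18 243] [189.20164609 166.24279835]
side [287 134  17  20 241] [294.80912863 143.4813278 ]
wrist [ 256  164   69   75 4046] [289.9100346  200.97478992]
[0.5946 0.3031 0.0422] rms [1.   0.7  0.39]
top [181 158  18  18 243] [189.20164609 166.24279835]
side [287 134  17  20 241] [294.80912863 143.4813278 ]
wrist [ 256  164   69   75 4046] [289.9100346  200.97478992]
[ 0.5958  0.3086  0.0435 -0.0597 -0.172 ] rms [0.8  0.47 0.54]
top [181 158  18  18 243] [189.20164609 166.24279835]
side [287 134  17  20 241] [294.80912863 143.4813278 ]
[0.5947 0.3052 0.04  ] rms [0.94 0.67]
side [287 134  17  20 241] [294.80912863 143.4813278 ]
wrist [ 256  164   69   75 4046] [289.9100346  200.97478992]
[0.5949 0.3029 0.0421] rms [0.72 0.35]
top [219 165  10  16 112] [223.375      172.07142857]
side [291 152  17  23 297] [298.88215488 163.20875421]
wrist [ 105  167   80   73 3588] [142.77173913 198.8812709 ]
[0.5812 0.2042 0.0414] rms [4.71 0.54 0.59]
wrist [ 242   79   71   73 4032] [276.92559524 114.97470238]
side [306 294  25  31 616] [318.44155844 309.37824675]
FINAL [ 0.4913 -0.2546  0.025  -0.0293  0.0268] tilt deg 2.274625927685059 0.5082990665222827
```

View pics/final.png

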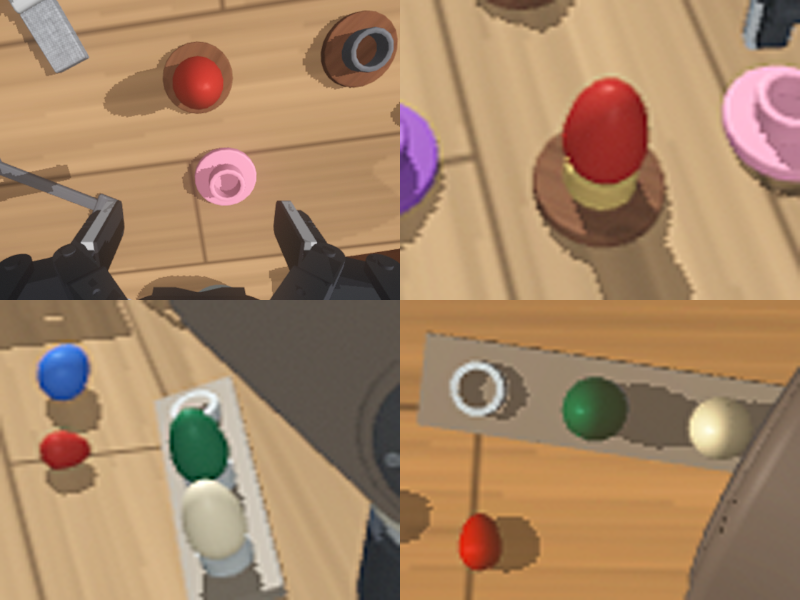

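```bash
python3 -c "
from rig import ctrl
import cv2,numpy as np
b=ctrl.read_camera('side');a=cv2.imread('pics/side9.png')
print(np.abs(a.astype(int)-b)[290:330,300:335].max(), ctrl.get_obs()['time_s'])
print(ctrl.hand_in())"
```

```text
6 10.8333
the job is handed in; nothing more can be done
None
```

The red egg stands blunt end down in the brass ring, released, and the job was handed in at about 10.8 s. I gripped it along its leaning axis, lifted it out and turned it upright. I then lowered it until I felt about 5 N at the seat height, let go and backed off.

**Position:** the last fit from the wrist and side cameras puts the tip within about 2 mm of the ring's axis. Its height is 0.025 m, about 7 mm below the rim. The egg was unchanged between two side pictures taken before hand-in.

**Tilt:** two checks disagreed. A wrist-only fit just after release gave about 6°, and the later wrist and side fit gave about 2°. Both are under the 15° limit.

**Other eggs:** the green and cream eggs look unmoved in the top and side pictures. I did not measure their final positions.

**Earlier disagreements:** the fits of the egg in the rack differed by about 5 mm along the approach, so I used the mean and checked it close up before gripping. My first colour fit of the ring in the side picture was spoiled by wood picked up as brass. I replaced it with the wrist view plus a rim centre read by hand from the side picture.

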